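# Surface-thermometer reading on the warming tray

### The job

Take the orange surface thermometer straight up out of its steel stand and set its brass foot on the yellow dot of the warming tray's smaller ring, upright and with its screen facing the tray's knob side. Press only lightly, so that the sprung foot is partly pushed in but not bottomed out, without dragging the foot over the glass or disturbing anything else. Keep it there for at least three seconds for the reading to settle, and finish while still holding it pressed on the dot.

Things in the scene. Friction and masses are not known exactly. Their poses are not given: they have to be found in the camera images.
- thermo: Orange stick thermometer, about 130 g, upright in the stand. Origin on the axis under its round black collar (34 mm wide, 6 mm high) that rests on the stand's rim, 105 mm above the table. z up along the stick; screen on the -x face. The straight handle, 22 mm thick along x, 32 mm wide along y, spans z = 6 to 120 mm. Below, an 8 mm stem leads to a brass foot, underside at z = -95 mm.
- thermo_tip (a point): Centre of the flat underside of the thermometer's brass foot (12 mm across), on the thermometer's axis, 95 mm below its origin when the foot is not pressed in; axes parallel to the thermometer's.
- thermo_screen (a point): Centre of the thermometer's screen, at (-12, 0, 89) mm in the thermometer's frame. Before the thermometer is taken its screen faces the robot's side (-x of the world) within 0.65 rad.
- thermo_foot (a joint): How far the thermometer's sprung foot is pushed in (m): 0 free, 0.010 bottomed out. It begins to move at 1 N and needs 0.5 N more per mm (2 N at 2 mm, 3.5 N at 5 mm, 6 N at 10 mm, then rigid).
- stand: Steel stand of the thermometer, loose, 0.9 kg, 105 mm high: round base 88 mm across narrowing to a 54 mm column with an upright 18 mm bore in which the stem and foot hang. Origin at the centre of its underside. It is one of three upright things to the robot's left of the tray, in any order, with the crock and the cookie press.
- tray: Fixed warming tray, 290 mm (x) by 380 mm (y), level black glass top 50 mm above the table. Origin at the centre of its underside; its -x side, towards the robot, is the front with two black knobs. On the glass are a larger white ring (radius 78 mm, at y = -85 mm) and a smaller white ring (radius 52 mm, at y = +100 mm, to the robot's left).
- mark (a point): Centre of the yellow dot (14 mm across) in the middle of the smaller white ring, on top of the glass, 50 mm above the table. Its axes are parallel to the tray's: -x points to the knob side.
- pan: Lidded steel milk pan, 0.7 kg, 116 mm across and 102 mm high to the top of its lid knob, with a long black handle 165 mm out along its +x, 66 mm up. It stands loose on the tray's larger ring. Origin at the centre of its underside. Bystander.
- crock: Blue ceramic crock, 94 mm across and 110 mm high, with three wooden spoons standing in it up to 195 mm above the table, spread at most 60 mm from its axis. Loose. Origin at the centre of its underside. Bystander.
- press: Aluminium cookie press standing upright, 58 mm across and 195 mm high to the top of its red plunger knob; finger wings 94 mm wide along y, 126 mm up. Loose. Origin at the centre of its underside. Bystander.
- shaker: Glass sugar shaker with a steel cap, 72 mm across, 122 mm high, to the robot's left, at the near left of the upright things. Loose. Origin at the centre of its underside. Bystander.
There are look-alikes about, which are no part of the job. Several things have the shape of the thermo; the one meant has the colours described above.

How it is judged:
On the way, in this order (a step that is already met when the one before it is completed fails the run):
1. the thermometer is drawn up clear of the stand, held by the fingers (height (world z) of thermo_tip above 0.11 m and contact force between the fingers and thermo above 1 N and contact force between thermo and stand below 0.1 N), for 0.1 s.
2. its foot is held on the yellow dot, upright, screen to the knob side, lightly pressed, for 2.5 s (horizontal distance between thermo_tip and mark below 0.007 m and angle between thermo's own z axis and vertical below 0.1 rad and angle between the x axis of thermo and the x axis of tray, either way round below 0.35 rad and x of thermo_screen in the frame of mark below -0.003 m and value of joint thermo_foot between 0.0015 and 0.009 m and contact force between thermo and tray between 1 and 8 N and contact force between the fingers and thermo above 1 N and contact force between thermo and stand below 0.1 N and contact force between thermo and pan below 0.1 N), for 2.5 s.
At the end, for the whole second after the job is handed in: Gripped, at rest, foot centre within 7 mm of the dot's centre, within 0.10 rad of upright, screen to the knob side within 0.35 rad, foot pushed in 1.5 to 9 mm and pressing 1 to 8 N on the tray, touching neither stand nor pan; all other things within 20 mm of their start (all of step 2 and linear speed of thermo below 0.02 m/s and distance of each of stand, crock, press, pan, shaker from where it was at the start of the episode below 0.02 m); the arm keeps its last pose, push and grip.
It fails at once if the thermometer is pressed on the tray with more than 15 N (contact force between thermo and tray above 15 N).
It fails at once if the thermometer touches or is dragged over the tray more than 20 mm from the dot (contact force between thermo and tray above 0.3 N and horizontal distance between thermo_tip and mark above 0.02 m).
It fails at once if a bystander, or the stand, is moved more than 20 mm (distance of any of stand, crock, press, pan, shaker from where it was at the start of the episode above 0.02 m).
It fails at once if the stand is tipped (angle between stand's own z axis and vertical above 0.2 rad).
It also fails if it takes over 53 s, if anything falls off the work surface, if the arm or the gripper's body presses on something with over 40 N, if the wrist force passes 120 N, or if a joint passes its speed limit or range.

### The arm

A 7-joint arm with a two-finger parallel gripper is mounted at the origin on the work surface. World frame = base frame: x ahead of the robot, y to its left, z up, the work surface at z = 0. Lengths are in m, angles in rad, forces in N, time in s.
With the tool pointing down it reaches from about 0.425 to 0.875 m from the base axis. Payload 8.4 kg.
Tool frame: the origin (TCP) lies on the front face of the gripper's body, between the roots of the fingers; the fingertips stand 70 mm ahead of it and the grasp point (between the pads) lies 51 mm ahead of it; z points along the fingers, y is the line along which they close (so a half turn about z gives the same grasp; the last joint's range is limited). The gripper opens to 87 mm and grips with 3 to 60 N. Pads are 19 mm wide; open, the fingers measure 117 mm over their backs; the gripper's body (75 mm by 190 mm) begins 51 mm behind the grasp point.
Start: joints at [1.212, 0.333, 0.04, 1.465, -0.013, 1.343, -0.059], TCP at [0.167, -0.628, 0.292] pointing down, gripper open.
Joint ranges: [-2.58, 2.58], [-0.38, 2.09], [-1.3, 1.39], [0.25, 2.4], [-1.5, 4.64], [0.08, 2.09], [-2.65, 2.65]. Speed limits (rad/s): [2.22, 2.22, 2.79, 2.79, 3.14, 3.14, 3.14].

### API

Orientations are given as a unit quaternion [w, x, y, z].
In Python, from cell import observe, get_image, hand_in gives the robot as it stands.
- The arm moves only by the tool arm_command, never from a script. Its argument "rows" is a list of rows, each a list of 5 numbers: the shift along the world's x, y, z in mm, then the turn about the world's z in degrees, then the closure, from -1 (fully open) to 1 (shut). In form: [[x, y, z, roll, jaw], ...]. A call has 1 to 20 rows; each row is the pose to reach, as a shift and turn from the pose commanded when the call began; what a row does not reach only later rows make up. A row lasts 1/10 s, in which the tool goes at most 50 mm and 8.59 degrees, less where a joint would pass 70% of its speed; a pose out of reach is approached as far as the arm can. A call with a gripper value outside its range is refused whole. The fingers move at their own pace and stop on an object; "squeeze" is the grip in N (left out, the last holds). Time passes only in rows, so rows that repeat a pose let the fingers close. It gives the time, the measured TCP pose, the force, the opening and the grip force at its end, in the units of the state.
- observe(): the state, without advancing time (a new reading comes with each control period).
- get_image(name): name is "side" or "top"; returns a dict with "image" (480x640x3 uint8, red, green, blue), "fx", "fy", "cx", "cy" (pixels), "view" (4x4, takes a point from world to camera coordinates). Camera axes: x right, y down, z forward; pixel columns grow to the right and rows downward; lengths in m; the calibration is good to about 2 mm. A picture is of the moment at which its call begins. There is no depth.
- hand_in(): hands the job in; it is judged then, once.
The state is a dict: "time_s": time; "joints": joint angles; "joint_velocities": joint speeds; "joint_torque": joint torques, N m; "eef_pos": TCP position; "tool_rot": TCP orientation; "contact_force": force on the tool from outside, world axes, zero at the start; "torque": the same for the moment, N m; "gripper_width": finger opening in m; "grasp_force": force on a finger pad.
Only numpy, scipy, OpenCV 4.12 (cv2) and the standard library are available. Lean on these libraries where they do the work, as an engineer would, in place of code of your own. Each camera call takes 0.05 s, during which the arm holds its last target. There are 200 camera calls.

## Working session

There is one attempt and no reset: what is moved stays moved. The work goes in short steps, Python scripts to look and compute and a tool call to move; the robot and the scene stay as the last step left them, time stands still between calls to the robot, and variables do not carry over. Pictures are saved under pics/ and viewed, at most 10 in all, crops included, and the job is handed in when it is done.

Besides the shell and the picture viewer there is one more tool, called after "Emit:" as a command line: name --pt "numbers of a row" for each row, then --argument value for the rest. arm_command: Moves the arm, as the interface text tells. Its arguments: {"type":"object","properties":{"rows":{"type":"array"},"squeeze":{"type":"number"}},"required":["rows"]}

```bash
mkdir -p pics; cat > h.py <<'E'
import numpy as np,cv2
from cell import observe,get_image,hand_in
def grab(n,f):
    d=get_image(n); cv2.imwrite('pics/'+f,d['image'][:,:,::-1]); np.savez('pics/'+f+'.npz',**d); return d
def ray(d,u,v):
    V=np.array(d['view']);R=V[:3,:3];c=-R.T@V[:3,3]
    r=R.T@np.array([(u-d['cx'])/d['fx'],(v-d['cy'])/d['fy'],1]); return c,r/np.linalg.norm(r)
def onz(d,u,v,z):
    c,r=ray(d,u,v); return c+r*(z-c[2])/r[2]
def proj(d,p):
    V=np.array(d['view']);q=V[:3,:3]@np.array(p)+V[:3,3]; return d['fx']*q[0]/q[2]+d['cx'],d['fy']*q[1]/q[2]+d['cy']
def tri(d1,p1,d2,p2):
    c1,r1=ray(d1,*p1);c2,r2=ray(d2,*p2)
    t=np.linalg.lstsq(np.c_[r1,-r2],c2-c1,rcond=None)[0]; a=c1+t[0]*r1;b=c2+t[1]*r2; return (a+b)/2,np.linalg.norm(a-b)
E
python3 - <<'E'
from h import *
for n in('top','side'):
    d=grab(n,n+'0.png'); c,r=ray(d,320,240); print(n,c.round(3),r.round(3),d['fx'])
o=observe(); print(o)
E
```

```text
top [0.308 0.049 1.444] [ 0.184  0.017 -0.983] 600.9835441845834
side [0.089 0.702 0.985] [ 0.402 -0.559 -0.725] 564.2384505280007
{'time_s': 0.1, 'joints': array([ 1.21180412,  0.33382835,  0.03986299,  1.46616002, -0.01342979,
        1.34330697, -0.0584988 ]), 'joint_velocities': array([ 0.00063211, -0.00102456,  0.000809  , -0.00248481,  0.0003728 ,
       -0.00136671,  0.00072831]), 'joint_torque': array([ 4.33971465e-03, -6.57805896e+01,  1.34010337e+00, -4.04708076e+01,
       -5.97608881e-02,  4.10588470e-02,  9.08916104e-05]), 'eef_pos': array([ 0.1668866 , -0.62788205,  0.29146685]), 'tool_rot': array([-7.07674764e-04,  9.91575820e-01,  1.29525585e-01, -1.24292982e-04]), 'contact_force': array([0.31276464, 0.35517196, 0.40802051]), 'torque': array([0.01547101, 0.00547803, 0.03539128]), 'grasp_force': 0.0, 'gripper_width': 0.08698538824840091}
```

View pics/top0.png

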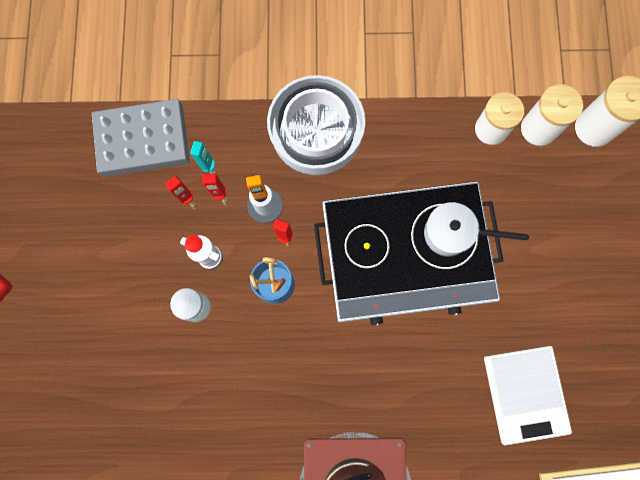

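View pics/side0.png

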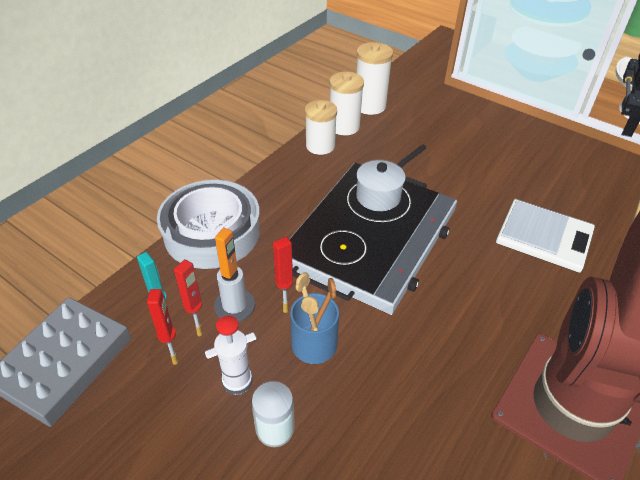

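The top picture shows these candidates:
- orange stick in the steel stand at (257,190), side view (228,250)
- teal stick at (203,157)
- red sticks at (180,190), (214,186) and (284,231)

The orange one fits the description. The yellow dot is at (367,246) in top and (343,247) in side. I'll check the choice in a crop.

```bash
python3 - <<'E'
from h import *
T=dict(np.load('pics/top0.png.npz'));S=dict(np.load('pics/side0.png.npz'))
def mask(d,lo,hi):
    return cv2.inRange(cv2.cvtColor(d['image'],cv2.COLOR_RGB2HSV),lo,hi)
def blobs(m):
    n,l,s,c=cv2.connectedComponentsWithStats(m); return [(s[i],c[i].round(1)) for i in range(1,n) if s[i][4]>12]
y={}
for k,d in(('T',T),('S',S)):
    m=mask(d,(25,150,150),(35,255,255)); print(k,'yellow',blobs(m))
    m=mask(d,(8,190,170),(20,255,255)); print(k,'orange',[b for b in blobs(m) if b[0][4]>80])
a=T['image'][150:270,210:310];b=S['image'][220:330,180:310]
a=cv2.resize(a,(400,480),interpolation=2);b=cv2.resize(b,(390,480),interpolation=2)
cv2.imwrite('pics/crop.png',np.hstack([a,b[:480]])[:,:,::-1])
print('dot',onz(T,367,246,.05),onz(S,343,247,.05))
# tray yaw from red knob-dots/glass corners (top)
P=[onz(T,*p,.05)for p in((324,201),(479,183),(498,300),(338,320))]
print(np.round(P,3))
E
```

```text
T yellow [(array([364, 243,   6,   6,  27], dtype=int32), array([366.3, 245.4]))]
T orange [(array([246, 175,  16,  16, 119], dtype=int32), array([254.4, 181. ]))]
S yellow [(array([340, 245,   6,   4,  22], dtype=int32), array([342.7, 246.5]))]
S orange [(array([215, 228,  17,  50, 446], dtype=int32), array([222.9, 251.9]))]
dot [ 0.55254727 -0.03713797  0.05      ] [ 0.55264377 -0.03216534  0.05      ]
[[ 0.663  0.063  0.05 ]
 [ 0.703 -0.309  0.05 ]
 [ 0.423 -0.337  0.05 ]
 [ 0.38   0.033  0.05 ]]
```

View pics/crop.png

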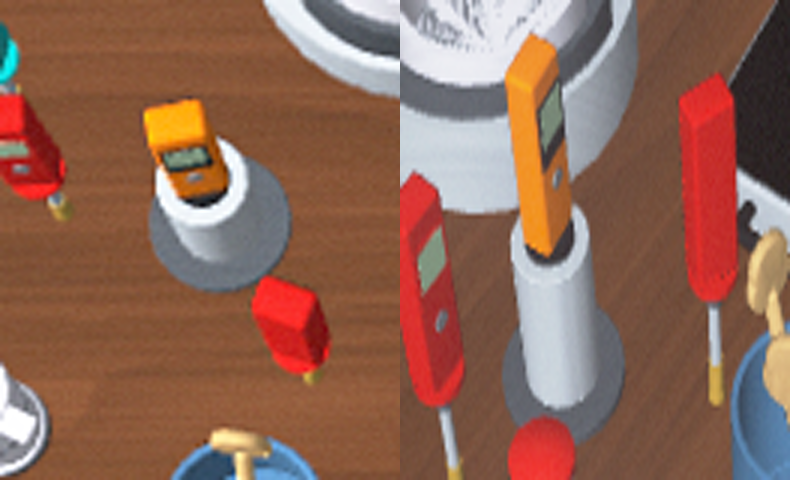

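The crop confirms the orange stick: it sits in the stand with its screen facing the robot. In the crop, the corners of its top face are about (145,108), (198,100), (210,142) and (155,152). A red stick stands to its right and nearer the robot. Next I'll work out the thermometer's axis and yaw, and the clearance to its neighbours.

```bash
python3 - <<'E'
from h import *
T=dict(np.load('pics/top0.png.npz'));S=dict(np.load('pics/side0.png.npz'))
q=[(145,108),(198,100),(210,142),(155,152)]
P=np.array([onz(T,210+u/4,150+v/4,.225)for u,v in q]);print(P.round(3),P.mean(0).round(4))
for a,b in((0,1),(3,2)):
    e=P[a]-P[b];print('yaw',np.degrees(np.arctan2(-e[0],e[1])),np.hypot(*e[:2]))
# side top face: crop scale 3 x, 480/110 y
sy=480/110
q=[(508,75),(532,35),(558,48),(535,80)]
P=np.array([onz(S,180+(u-400)/3,220+v/sy,.225)for u,v in q]);print(P.round(3),P.mean(0).round(4))
# stand rim circle (top): ends of ellipse in crop
P=np.array([onz(T,210+u/4,150+v/4,.105)for u,v in((155,185),(249,180))]);print('rim',P.round(3),P.mean(0))
C=[onz(T,210+u/4,150+v/4,.004)for u,v in((149,222),(291,222),(220,154),(220,290))];print('base',np.round(C,3),np.mean(C,0))
# red tops
print('redA top',tri(T,(210+290/4,150+290/4),S,(180+(708-400)/3,220+88/sy)))
print('redB top',tri(T,(210,177),S,(185,265)))
d=[tri(T,(366.3,245.4),S,(342.7,246.5))];print('dot',d,onz(T,366.3,245.4,.05),onz(S,342.7,246.5,.05))
o=observe()['tool_rot'];from scipy.spatial.transform import Rotation as R
print(R.from_quat(np.roll(o,-1)).as_matrix().round(3))
E
```

```text
[[0.672 0.225 0.225]
 [0.676 0.197 0.225]
 [0.653 0.19  0.225]
 [0.648 0.219 0.225]] [0.6626 0.2077 0.225 ]
yaw 8.213247301289586 0.02820111275646565
yaw 9.982551721547981 0.029298334767893845
[[0.668 0.228 0.225]
 [0.673 0.202 0.225]
 [0.654 0.198 0.225]
 [0.653 0.22  0.225]] [0.662  0.2119 0.225 ]
rim [[0.662 0.236 0.105]
 [0.664 0.181 0.105]] [0.66333278 0.20850538 0.105     ]
base [[0.665 0.253 0.004]
 [0.664 0.165 0.004]
 [0.708 0.21  0.004]
 [0.622 0.209 0.004]] [0.66501947 0.20916105 0.004     ]
redA top (array([0.57546224, 0.14853079, 0.20989864]), np.float64(0.002475003278962716))
redB top (array([0.67680307, 0.30375279, 0.20980245]), np.float64(0.0023226163019880496))
dot [(array([ 0.55501738, -0.03549401,  0.04704664]), np.float64(0.0010654452871780523))] [ 0.55399964 -0.03552378  0.05      ] [ 0.55406675 -0.03301628  0.05      ]
[[ 0.966  0.257 -0.   ]
 [ 0.257 -0.966  0.001]
 [-0.    -0.001 -1.   ]]
```

The thermometer axis is at (0.663, 0.209) with yaw about 9°, and the dot is at (0.554, -0.034). I'll approach above it, closing along its 32 mm width.

Emit:
arm_command --pt "40 30 20 0 -1" --pt "80 65 40 0 -1" --pt "120 100 60 0 -1" --pt "160 135 80 0 -1" --pt "200 170 90 0 -1" --pt "240 205 90 0 -1" --pt "280 240 90 -2 -1" --pt "320 275 90 -4 -1" --pt "350 310 90 -6 -1" --pt "370 355 90 -6 -1" --pt "385 400 90 -6 -1" --pt "400 445 90 -6 -1" --pt "415 490 90 -6 -1" --pt "430 535 90 -6 -1" --pt "440 580 90 -6 -1" --pt "450 625 90 -6 -1" --pt "460 670 90 -6 -1" --pt "470 715 90 -6 -1" --pt "480 755 90 -6 -1" --pt "490 795 90 -6 -1"

```text
time_s: 2.1
eef_pos: [0.6569, 0.1693, 0.3818]
tool_rot: [-0.0, 0.997, 0.078, -0.0]
contact_force: [1.2, -0.3, 0.1]
gripper_width: 0.087
grasp_force: 0.0
```

Emit:
arm_command --pt "5 35 0 0 -1" --pt "6 42 0 0 -1" --pt "6 42 0 0 -1" --pt "6 42 0 0 -1" --pt "6 42 0 0 -1" --pt "6 42 0 0 -1"

```text
time_s: 2.7
eef_pos: [0.6633, 0.2071, 0.3825]
tool_rot: [0.0, 0.997, 0.076, 0.0]
contact_force: [-0.5, -0.2, 0.5]
gripper_width: 0.0868
grasp_force: 0.0
```

Emit:
arm_command --pt "0 2 -30 0 -1" --pt "0 2 -60 0 -1" --pt "0 2 -85 0 -1" --pt "0 2 -105 0 -1" --pt "0 2 -118 0 -1" --pt "0 2 -124 0 -1" --pt "0 2 -124 0 -1" --pt "0 2 -124 0 -1"

```text
time_s: 3.5
eef_pos: [0.6634, 0.2109, 0.2594]
tool_rot: [-0.0, 0.997, 0.077, 0.001]
contact_force: [0.1, -0.3, 0.1]
gripper_width: 0.0868
grasp_force: 0.0
```

```bash
python3 - <<'E'
from h import *
d=grab('side','s1.png');t=grab('top','t1.png')
a=cv2.resize(d['image'][180:330,140:340],(400,300),interpolation=2);b=cv2.resize(t['image'][120:270,170:370],(400,300),interpolation=2)
cv2.imwrite('pics/c1.png',np.hstack([a,b])[:,:,::-1])
o=observe()
print(o['eef_pos'])
for p in ((.6635,.209,.225),(.6635,.209,.105)): print(proj(d,p))
E
```

```text
[0.66334454 0.21106879 0.25954151]
(np.float64(224.93961338313574), np.float64(232.37619681771167))
(np.float64(231.32487830112424), np.float64(273.6309435233113))
```

View pics/c1.png

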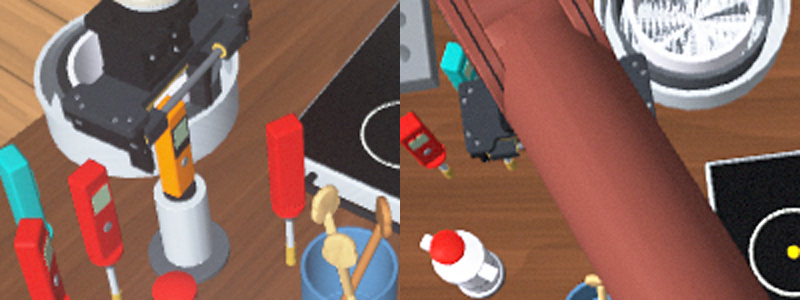

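The fingers bracket the orange handle in the side crop at about (175,130), clear of the red sticks. Closing now.

Emit:
arm_command --pt "0 -2 0 0 0" --pt "0 -2 0 0 0.2" --pt "0 -2 0 0 0.4" --pt "0 -2 0 0 0.6" --pt "0 -2 0 0 0.8" --pt "0 -2 0 0 1" --pt "0 -2 0 0 1" --pt "0 -2 0 0 1" --pt "0 -2 0 0 1" --squeeze 25

```text
time_s: 4.5
eef_pos: [0.6629, 0.2088, 0.2582]
tool_rot: [-0.0, 0.997, 0.077, -0.0]
contact_force: [0.6, -0.7, -0.8]
gripper_width: 0.0322
grasp_force: 24.8
```

Emit:
arm_command --pt "0 0 3 0 1" --pt "0 0 8 0 1" --pt "0 0 16 0 1" --pt "0 0 28 0 1" --pt "0 0 42 0 1" --pt "0 0 57 0 1" --pt "0 0 72 0 1" --pt "0 0 88 0 1" --pt "0 0 104 0 1" --pt "0 0 120 0 1" --pt "0 0 136 0 1" --pt "0 0 152 0 1" --pt "0 0 168 0 1" --pt "0 0 182 0 1" --pt "0 0 192 0 1" --pt "0 0 198 0 1" --pt "0 0 200 0 1" --pt "0 0 200 0 1"

```text
time_s: 6.3
eef_pos: [0.663, 0.2089, 0.4581]
tool_rot: [-0.0, 0.997, 0.077, -0.0]
contact_force: [-0.8, -1.0, -1.4]
gripper_width: 0.0317
grasp_force: 24.8
```

```bash
python3 - <<'E'
from h import *
d=grab('side','s2.png')
o=observe();print(o['eef_pos'],o['contact_force'],o['gripper_width'])
a=cv2.resize(d['image'][100:340,140:400],(780,720)[0:2],interpolation=2)[:600]
cv2.imwrite('pics/c2.png',a[:,:,::-1])
E
```

```text
[0.66291873 0.20879793 0.45770711] [ 1.21694919  0.05646862 -2.13233923] 0.03189201204535289
```

View pics/c2.png

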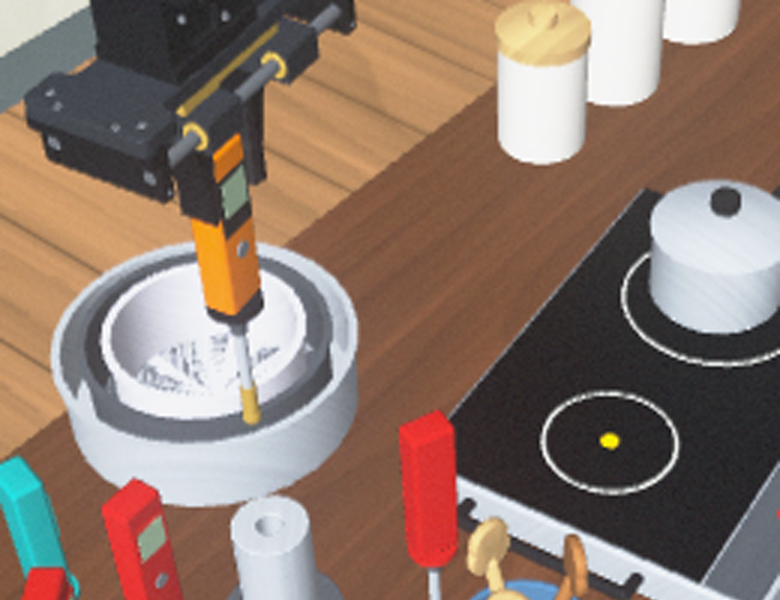

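The thermometer hangs upright and clear of the stand, with the foot at crop (251,420). The yellow dot is at crop (609,441). Carrying it over to the dot.

Emit:
arm_command --pt "-3 -6 0 0 1" --pt "-8 -18 0 0 1" --pt "-16 -36 0 0 1" --pt "-25 -56 0 0 1" --pt "-34 -76 0 0 1" --pt "-43 -96 0 0 1" --pt "-52 -116 0 0 1" --pt "-61 -136 0 -1 1" --pt "-70 -156 0 -2 1" --pt "-79 -176 0 -3 1" --pt "-88 -196 0 -3 1" --pt "-96 -214 0 -3 1" --pt "-102 -228 0 -3 1" --pt "-106 -237 0 -3 1" --pt "-108 -242 0 -3 1" --pt "-109 -243 -5 -3 1" --pt "-109 -243 -15 -3 1" --pt "-109 -243 -28 -3 1" --pt "-109 -243 -42 -3 1" --pt "-109 -243 -56 -3 1"

```text
time_s: 8.35
eef_pos: [0.5538, -0.0337, 0.4004]
tool_rot: [-0.0, 0.999, 0.052, -0.001]
contact_force: [-1.1, 0.2, -1.6]
gripper_width: 0.0319
grasp_force: 24.8
```

Emit:
arm_command --pt "0 0 -14 0 1" --pt "0 0 -28 0 1" --pt "0 0 -42 0 1" --pt "0 0 -54 0 1" --pt "0 0 -62 0 1" --pt "0 0 -65 0 1" --pt "0 0 -65 0 1" --pt "0 0 -65 0 1"

```text
time_s: 9.15
eef_pos: [0.5542, -0.0341, 0.3378]
tool_rot: [0.0, 0.999, 0.051, 0.0]
contact_force: [-0.1, -0.3, -1.2]
gripper_width: 0.0318
grasp_force: 24.8
```

```bash
python3 - <<'E'
from h import *
d=grab('side','s3.png');t=grab('top','t3.png')
o=observe();e=o['eef_pos'];print(e,o['contact_force'],o['tool_rot'])
tip=e-[0,0,.248];print('tip',tip,'proj S',proj(d,tip),'T',proj(t,tip),'dot at',proj(d,(.554,-.034,.05)))
a=cv2.resize(d['image'][160:280,290:420],(520,480),interpolation=2);b=cv2.resize(t['image'][200:320,320:390],(280,480),interpolation=2)
cv2.imwrite('pics/c3.png',np.hstack([a,b])[:,:,::-1])
E
```

```text
[ 0.55421332 -0.03412921  0.33790774] [ 0.21702037 -0.39352089 -2.01990086] [5.32779128e-05 9.98681482e-01 5.13321287e-02 5.53603314e-04]
tip [ 0.55421332 -0.03412921  0.08990774] proj S (np.float64(343.7149843403751), np.float64(233.90565993283258)) T (np.float64(366.6784303374489), np.float64(242.2669526035628)) dot at (np.float64(342.9736708009108), np.float64(246.25944775308673))
```

View pics/c3.png

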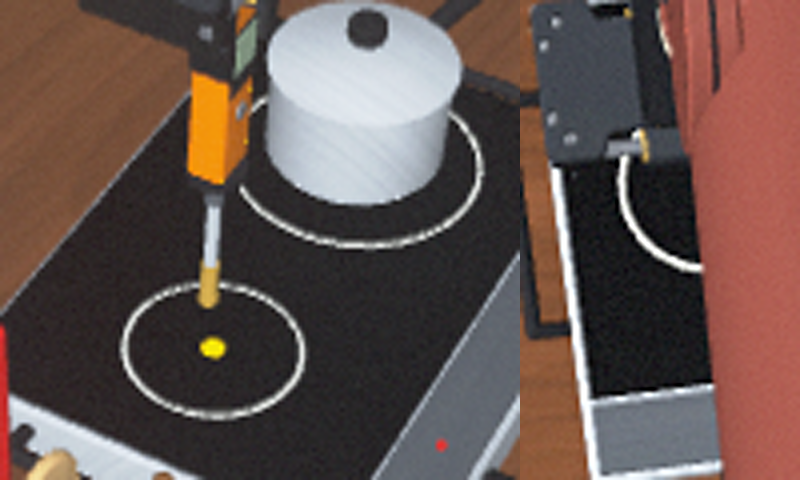

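The foot hangs about 40 mm over the dot: foot bottom at crop (208,303), dot at (213,348). I'll measure the foot and dot more finely in this view.

```bash
python3 - <<'E'
from h import *
d=dict(np.load('pics/s3.png.npz'));e=np.array([.55421,-.03413,.33791])
im=d['image'].astype(float);sat=im.max(2)-im.min(2);lum=im.max(2)
def cen(v,w):
    seg=w[v,334:350];seg=np.clip(seg-60,0,None);return (seg*np.arange(334,350)).sum()/seg.sum(),seg.sum()
for v in list(range(212,238)): 
    u,s=cen(v,lum)
    # predicted axis u at that row
    f=[proj(d,e-[0,0,h]) for h in (.16,.248)]
    k=(v-f[0][1])/(f[1][1]-f[0][1]);print(v,round(u,2),round(f[0][0]+k*(f[1][0]-f[0][0]),2),int(s))
m=cv2.inRange(cv2.cvtColor(d['image'],cv2.COLOR_RGB2HSV),(25,100,80),(35,255,255))
w=np.clip(sat[242:251,336:350]-60,0,None);vv,uu=np.mgrid[242:251,336:350]
du,dv=(w*uu).sum()/w.sum(),(w*vv).sum()/w.sum();print('dot',du,dv,onz(d,du,dv,.05))
E
```

```text
212 342.99 345.12 469
213 342.9 345.05 490
214 342.86 344.99 495
215 342.77 344.93 512
216 342.61 344.86 549
217 342.64 344.8 536
218 342.62 344.73 532
219 342.58 344.67 525
220 342.41 344.61 504
221 342.29 344.54 546
222 342.27 344.48 547
223 342.23 344.41 522
224 342.17 344.35 520
225 342.13 344.29 634
226 342.11 344.22 636
227 342.05 344.16 612
228 341.87 344.09 624
229 341.81 344.03 630
230 341.84 343.97 867
231 341.63 343.9 1633
232 341.01 343.84 1184
233 341.66 343.77 685
234 341.55 343.71 717
235 341.55 343.65 641
236 341.5 343.58 361
237 nan 343.52 0
dot 342.7706817569388 246.52465642683913 [ 0.553896   -0.03305097  0.05      ]<stdin>:5: RuntimeWarning: invalid value encountered in scalar divide
```

The stem runs parallel to the predicted axis, so it is upright. It would land about 2 px (about 4 mm) image-left of the dot, with no depth error. I'll shift by (-3, -2), lower it to about 10 mm above the glass, and measure again.

Emit:
arm_command --pt "-1 -1 -5 0 1" --pt "-2 -2 -12 0 1" --pt "-3 -2 -20 0 1" --pt "-3 -2 -26 0 1" --pt "-3 -2 -29 0 1" --pt "-3 -2 -30 0 1" --pt "-3 -2 -30 0 1" --pt "-3 -2 -30 0 1"

```text
time_s: 10.05
eef_pos: [0.5511, -0.0361, 0.3075]
tool_rot: [-0.0, 0.999, 0.051, 0.0]
contact_force: [-0.3, 0.7, -1.2]
gripper_width: 0.0319
grasp_force: 24.8
```

```bash
python3 - <<'E'
from h import *
d=grab('side','s4.png');o=observe();e=o['eef_pos'];print(e,o['contact_force'])
im=d['image'].astype(float);lum=im.max(2)
for v in range(220,254):
    r=lum[v,332:354]; c=np.where(r>95)[0]
    print(v,(c.min()+332,c.max()+332) if len(c) else '', ' '.join('%3d'%x for x in r))
tip=e-[0,0,.248];print(tip,proj(d,tip),proj(d,tip-[0,0,tip[2]-.05]))
a=cv2.resize(d['image'][160:280,290:420],(780,600),interpolation=2)
cv2.imwrite('pics/c4.png',a[:,:,::-1])
E
```

```text
[ 0.55109968 -0.03607696  0.30752246] [ 0.46907678 -0.23500136 -1.42743465]
220 (np.int64(343), np.int64(345))  43  40  49  44  45  44  45  46  41  47  77 108 114 110  95  47  38  43  50  44  44  45
221 (np.int64(343), np.int64(345))  48  44  43  40  45  42  44  42  46  45  61 127 125 120  90  51  44  43  47  45  44  40
222 (np.int64(343), np.int64(345))  40  45  46  42  46  47  47  43  45  47  46 194 183 172  85  41  47  43  45  41  46  45
223 (np.int64(343), np.int64(345))  44  49  44  45  43  44  46  43  42  44  56 215 224 210  81  44  47  43  47  45  43  46
224 (np.int64(343), np.int64(345))  46  43  47  44  42  43  51  44  41  44  59 216 222 208  71  49  46  48  46  49  44  43
225 (np.int64(343), np.int64(345))  40  47  41  38  46  42  39  44  45  41  68 216 222 202  69  45  43  45  46  42  48  44
226 (np.int64(343), np.int64(345))  45  41  43  45  47  44  45  42  43  44  86 217 224 203  61  45  47  42  43  44  43  46
227 (np.int64(343), np.int64(345))  42  48  43  47  46  45  41  48  42  41  94 220 224 197  58  44  44  43  48  45  41  44
228 (np.int64(342), np.int64(345))  49  
[... 2503 characters left out ...]
242 197  62  41  43  47  37  44  42  45
249 (np.int64(343), np.int64(344))  39  45  40  42  44  44  48  43  45  47  83 147 146  56  37  45  38  45  42  46  41  45
250   42  45  44  42  47  46  41  38  45  46  44  44  41  39  37  42  43  41  43  41  46  41
251   45  45  45  43  43  43  40  43  38  42  41  45  40  40  44  44  42  41  43  42  43  34
252   46  44  46  40  44  43  44  42  46  43  47  46  41  41  46  44  42  42  41  41  42  46
253   48  43  42  47  47  42  50  41  40  44  49  44  35  40  48  43  43  45  41  40  42  40
[ 0.55109968 -0.03607696  0.05952246] (np.float64(344.7441449339844), np.float64(243.41562159008728)) (np.float64(344.55104072772326), np.float64(246.2944098594274))
```

View pics/c4.png

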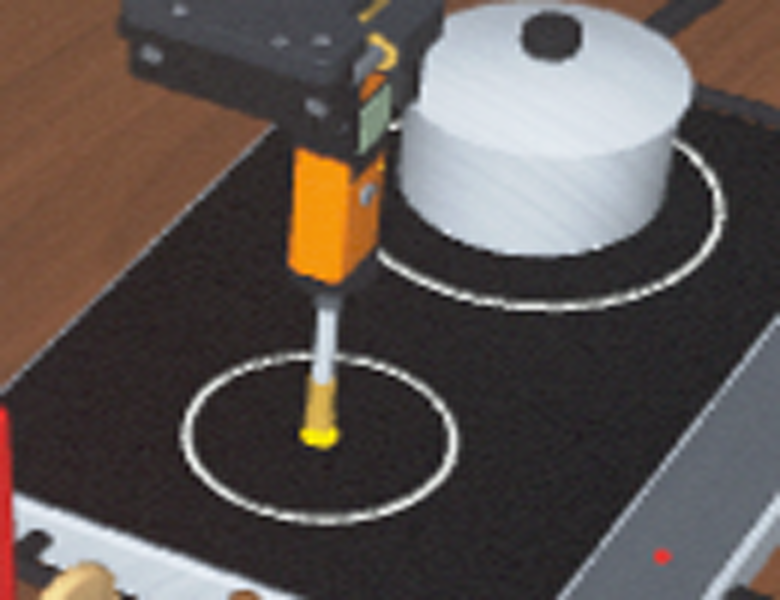

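The foot (u≈342.8) now lines up with the dot (u≈342.8), and the rows agree to within 1 mm. Lowering gently by 13 mm for about 3.5 mm of push.

Emit:
arm_command --pt "0 0 -2 0 1" --pt "0 0 -4 0 1" --pt "0 0 -6 0 1" --pt "0 0 -8 0 1" --pt "0 0 -9 0 1" --pt "0 0 -10 0 1" --pt "0 0 -11 0 1" --pt "0 0 -12 0 1" --pt "0 0 -13 0 1" --pt "0 0 -13 0 1" --pt "0 0 -13 0 1" --pt "0 0 -13 0 1"

```text
time_s: 11.3
eef_pos: [0.551, -0.0362, 0.2944]
tool_rot: [0.0, 0.999, 0.051, 0.0]
contact_force: [-1.1, 0.1, 1.7]
gripper_width: 0.0318
grasp_force: 24.8
```

```bash
python3 - <<'E'
from h import *
f=[]
for i in range(6):
    d=get_image('side'); o=observe(); f.append(o['contact_force'])
print(o['eef_pos'],np.mean(f,0),np.std(f,0),o['gripper_width'])
r=d['image'].astype(float).max(2)
for v in range(236,252): print(v,r[v,336:350].astype(int))
E
```

```text
[ 0.55098083 -0.03613154  0.29431083] [0.02774385 0.54436514 1.70166732] [0.61119409 0.66656646 0.3831229 ] 0.0319680687845432
236 [ 42  45  42  45  44  46 210 226 219 125  45  44  42  44]
237 [ 44  41  43  39  39  65 214 224 217 123  51  35  43  40]
238 [ 44  45  44  42  40 122 199 225 213 168  59  46  45  40]
239 [ 45  43  45  42  41 129 197 213 197 180  55  38  38  44]
240 [ 41  43  41  41  48 123 201 214 205 168  53  43  44  44]
241 [ 47  41  41  45  43 128 207 215 204 156  59  46  41  37]
242 [ 41  42  45  43  42 134 209 215 206 123  53  38  43  41]
243 [ 41  41  39  40  41 148 212 217 200 121  45  44  39  39]
244 [ 45  43  39  43  47 184 214 216 196 117  48  43  44  47]
245 [ 41  41  40  37  78 190 215 216 195 137  61  42  45  44]
246 [ 41  41  45  42 134 193 215 216 196 166  98  50  42  37]
247 [ 40  44  45  41 121 202 215 218 209 186  95  48  45  42]
248 [ 40  45  42  38  86 205 202 206 187 158  55  38  38  39]
249 [ 45  43  43  42  43  39  86 125 144  53  47  40  43  40]
250 [38 40 48 42 44 41 47 46 40 41 43 37 48 42]
251 [43 45 43 44 44 46 42 44 43 41 42 41 41 39]
```

The push is about 3 N (about 4 mm), and the foot covers the dot symmetrically. Holding.

Emit:
arm_command --pt "0 0 0 0 1" --pt "0 0 0 0 1" --pt "0 0 0 0 1" --pt "0 0 0 0 1" --pt "0 0 0 0 1" --pt "0 0 0 0 1" --pt "0 0 0 0 1" --pt "0 0 0 0 1" --pt "0 0 0 0 1" --pt "0 0 0 0 1" --pt "0 0 0 0 1" --pt "0 0 0 0 1" --pt "0 0 0 0 1" --pt "0 0 0 0 1" --pt "0 0 0 0 1" --pt "0 0 0 0 1" --pt "0 0 0 0 1" --pt "0 0 0 0 1" --pt "0 0 0 0 1" --pt "0 0 0 0 1"

```text
time_s: 13.6
eef_pos: [0.5509, -0.0362, 0.2943]
tool_rot: [-0.0, 0.999, 0.051, -0.0]
contact_force: [0.1, -0.0, 1.0]
gripper_width: 0.032
grasp_force: 24.8
```

Emit:
arm_command --pt "0 0 0 0 1" --pt "0 0 0 0 1" --pt "0 0 0 0 1" --pt "0 0 0 0 1" --pt "0 0 0 0 1" --pt "0 0 0 0 1" --pt "0 0 0 0 1" --pt "0 0 0 0 1" --pt "0 0 0 0 1" --pt "0 0 0 0 1" --pt "0 0 0 0 1" --pt "0 0 0 0 1" --pt "0 0 0 0 1" --pt "0 0 0 0 1" --pt "0 0 0 0 1" --pt "0 0 0 0 1" --pt "0 0 0 0 1" --pt "0 0 0 0 1" --pt "0 0 0 0 1" --pt "0 0 0 0 1"

```text
time_s: 15.6
eef_pos: [0.551, -0.0361, 0.2943]
tool_rot: [-0.0, 0.999, 0.051, 0.0]
contact_force: [-1.0, 0.2, 1.0]
gripper_width: 0.0318
grasp_force: 24.8
```

```bash
python3 -c "
from h import *
o=observe();print(o['time_s'],o['eef_pos'],o['contact_force'],o['grasp_force']);print(hand_in())"
```

```text
15.6 [ 0.55095799 -0.03614865  0.29425858] [-1.04141211  0.24417063  0.9916038 ] 24.844865135305856
the job is handed in; nothing more can be done
None
```

I handed the job in with the orange thermometer still gripped upright on the yellow dot, screen to the knob side; by wrist force it pressed about 2.5–3 N (foot roughly 3–4 mm in), held about 4 s, and no verdict came back.

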